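# Fold down the jig plate, press the try square into the corner and hold it

### The job

Lower the hinged metal plate of the plywood jig gently all the way down onto its base. Then pick up the try square, stand it on the plate and press it into the corner, firmly down (roughly 10 N) and harder still (roughly 20 N) against the middle of the wooden post, so that its stock sits flat on the plate and its blade is flush with the post, square to the jig. Finish while still gripping the square and pressing it both ways; leave the glue bottle, the tape roll and the wooden block alone.

Things in the scene. Friction and masses are not known exactly. Their poses are not given: they have to be found in the camera images.
- jig: Squaring jig, fixed to the bench: plywood base 180 (x) x 240 (y) mm, its top 18 mm above the bench, a post at its -y end and a hinged plate. Origin: centre of the base on the bench; +y points along the jig away from the post, +z up, -x is the front.
- post: Upright dark wooden post fixed on the jig's base: 60 mm (x) x 40 mm (y) x 112 mm high, top 130 mm above the bench. Origin: centre of its foot, on the base's top. Axes as the jig's; its flat +y face (20 mm from the origin) is the one the square goes against.
- plate: Aluminium plate on the jig, 148 mm long x 170 mm wide (y -70 to +100 mm in the jig's frame) x 10 mm thick, black strip on its front edge; top 28 mm above the bench when down. Origin: on the hinge axis, mid-thickness; the plate runs from there to its -x (2 to 150 mm); its +z is the face that is the top when down.
- leaf (a joint): Hinge of the plate in rad: 0 = folded down flat on the base, larger = front edge lifted up and back (up to 1.4); starts raised at 0.7 to 1.15. Stiff friction hinge (about 0.35 N m, so roughly 1 to 4 N at the front edge): it stays where it is left and must be pushed down. It turns about the jig's +y axis through point leaf_hinge.
- leaf_hinge (a point): Point on the plate's hinge axis, at the far side of the jig (75 mm toward jig +x, 23 mm above the bench). It turns with the plate.
- plate_front (a point): Middle of the plate's front (free) edge, on the face that is the top when down; 150 mm from the hinge axis. Its axes turn with the plate.
- corner (a point): Where the square's heel belongs: on the line where the lowered plate's top meets the post's face, at the middle of the post's width, 28 mm above the bench. Axes as the jig's: +y away from the post, +z up. Plate and post are rigid, and friction on the plate eats part of a sideways push (up to 0.8 of the down force): the push must still be there after the arm has stopped, not only at first touch.
- square: Try square standing upright, about 0.3 kg: wooden stock 20 mm (x) x 139 mm (y) x 25 mm high; at its -y end a steel blade 4 mm thick (x), 28 mm wide (y), its top 96 mm above the stock's underside. Origin: centre of the underside. The blade's outer edge is at y = -70 mm, full height (the stock's end 1 mm short of it). Home in the corner, its axes lie as the jig's.
- square_heel (a point): Outside corner of the square: underside, blade's outer edge, mid-thickness (0, -70, 0 mm in the square's frame).
- square_grip (a point): Middle of a free length of the stock to grip: 15 mm to +y of the square's centre, 12.5 mm above its underside; 20 mm thick across x, 57 mm clear of the blade's inner edge.
- glue_bottle: White glue bottle with red cap, 55 mm across, 180 mm tall, loose, a bystander. Origin: centre of its foot.
- masking_tape: Roll of cream masking tape lying flat, 90 mm across, 24 mm high, loose, a bystander. Origin: centre of its underside.
- wood_caul: Reddish-brown wooden block 45 x 150 x 22 mm lying flat near the bench's front edge, loose, a bystander. Origin: centre of its underside.

How it is judged:
By the outcome, as a careful person would: the job done as asked, in the order asked, and still so for the second after the job is handed in, while the arm keeps its last pose, push and grip.
It also fails if it takes over 64 s, if anything falls off the work surface, if the arm or the gripper's body presses on something with over 40 N, if the wrist force passes 120 N, or if a joint passes its speed limit or range.

### The arm

A 6-joint arm with a two-finger parallel gripper is mounted at the origin on a cart in front of the work surface, level with it; the furniture and walls round the work are solid. World frame = base frame: x ahead of the robot, y to its left, z up, the work surface at z = 0. Lengths are in m, angles in degrees, forces in N, time in s.
With the tool pointing down it reaches from about 0.35 to 0.875 m from the base axis. Payload 4.2 kg.
Tool frame: the origin (TCP) lies between the finger pads; the fingertips stand 14 mm ahead of it and the grasp point (between the pads) lies 5 mm behind it; z points along the fingers, y is the line along which they close (so a half turn about z gives the same grasp; the last joint's range is limited). The gripper opens to 87 mm and grips with 3 to 60 N. Pads are 19 mm wide; open, the fingers measure 117 mm over their backs; the gripper's body (75 mm by 190 mm) begins 51 mm behind the grasp point.
Start: joints at [78.472, 22.042, 0.453, 0, -68.411, -14.817], TCP at [0.277, 0.56, 0.237] pointing down, gripper open.
Joint ranges: [-179.83, 179.83], [-69.29, 118.12], [-61.27, 80.66], [-181.25, 117.63], [-171.15, -9.14], [-177.46, 177.46]. Speed limits (degrees/s): [159.86, 159.86, 180, 180, 180, 180].

### API

Orientations are given as a 3x3 rotation matrix whose columns are the frame's x, y, z axes.
In Python, from station import * gives the robot as it stands. The module is installed in compiled form; this text tells all that it offers.
- The arm moves only by the tool play_rows, never from a script. Its argument "steps" is a list of rows, each an object of numbers: "ax", "ay", "az": the turn, a rotation vector about the tool's x, y, z in degrees; "dx", "dy", "dz": the shift along the tool's x, y, z in mm; "claw": the finger opening in mm, from 0 to 87. A call has 1 to 20 rows; each row shifts and turns the commanded pose from where the row before left it, along the tool's axes as they then stand; what a row does not reach is not made up. A row lasts 1/10 s, in which the tool goes at most 50 mm and 8.59 degrees, less where a joint would pass 70% of its speed; a pose out of reach is approached as far as the arm can. A call with a gripper value outside its range is refused whole. The fingers move at their own pace and stop on an object; the grip force is fixed at half the most. Time passes only in rows, so rows that do not move let the fingers close. It gives the time, the measured TCP pose, the force, the opening and the grip force at its end, in the units of the state.
- sense(): the state, without advancing time (a new reading comes with each control period).
- capture(name): name is "scene" or "top" or "wrist"; returns a dict with "frame" (420x560x3 uint8, blue, green, red), "range_z" (420x560 float32, m along the optical axis (not along the pixel's ray), 0 where there is no reading), "fx", "fy", "cx", "cy" (pixels), "k1" (the pictures are not rectified: a ray, as slopes to the right and down, at radius r is drawn at 1 + k1 r^2 times it, then the intrinsics apply), "xyz" and "rotation" of the camera in the world. Camera axes: x right, y down, z forward; pixel columns grow to the right and rows downward; lengths in m; the calibration is good to about 2 mm. A picture is of the moment at which its call begins.
- finish_job(): hands the job in; it is judged then, once.
The state is a dict: "time_s": time; "joints": joint angles; "joint_velocities": joint speeds; "effort": joint torques, N m; "tcp_pos": TCP position; "ee_rot": TCP orientation; "wrist_force": force on the tool from outside, world axes, zero at the start; "moment": the same for the moment, N m; "gripper_width": opening from 0.0 (shut) to 1.0 (fully open); "gripper_force": force on a finger pad.
Only numpy, scipy, OpenCV 4.12 (cv2) and the standard library are available. Lean on these libraries where they do the work, as an engineer would, in place of code of your own. Each camera call takes 0.05 s, during which the arm holds its last target. There are 200 camera calls.

## Working session

There is one attempt and no reset: what is moved stays moved. The work goes in short steps, Python scripts to look and compute and a tool call to move; the robot and the scene stay as the last step left them, time stands still between calls to the robot, and variables do not carry over. Pictures are saved under pics/ and viewed, at most 10 in all, crops included, and the job is handed in when it is done.

Besides the shell and the picture viewer there is one more tool, called after "Call:" by a JSON object that holds its "name" and its "arguments". play_rows: Moves the arm, as the interface text tells. Its arguments: {"type":"object","properties":{"steps":{"type":"array"}},"required":["steps"]}

```bash
mkdir -p pics
cat > h.py <<'E'
from station import *
import numpy as np, cv2
np.set_printoptions(precision=4,suppress=True)
def cloud(c):
    h,w=c["range_z"].shape
    u,v=np.meshgrid(np.arange(w),np.arange(h))
    xd=(u-c["cx"])/c["fx"]; yd=(v-c["cy"])/c["fy"]
    x,y=xd.copy(),yd.copy()
    for _ in range(8):
        s=1+c["k1"]*(x*x+y*y); x=xd/s; y=yd/s
    d=np.stack([x,y,np.ones_like(x)],-1)
    R=np.array(c["rotation"]); o=np.array(c["xyz"])
    P=(d*c["range_z"][...,None])@R.T+o
    return P,d@R.T,o
E
python3 - <<'E'
from h import *
s=sense(); print(s)
for n in("top","scene"):
    c=capture(n); cv2.imwrite(f"pics/{n}0.png",c["frame"]); np.savez(f"{n}0.npz",**c)
    print(n,c["xyz"],c["rotation"],c["fx"],c["k1"])
E
```

```text
{'time_s': 0.0, 'joints': array([ 78.4732,  22.0918,   0.3805,  -0.0294, -68.4111, -14.8181]), 'joint_velocities': array([ 0.0407, -0.0157, -0.0819,  0.1036, -0.0119,  0.1558]), 'effort': array([ -0.0005, -39.0659,  18.7399,   4.2197,   0.011 ,  -0.0002]), 'tcp_pos': array([0.2771, 0.5596, 0.2355]), 'ee_rot': array([[ 0.8961, -0.4439, -0.0009],
       [-0.4439, -0.8961, -0.002 ],
       [ 0.0001,  0.0022, -1.    ]]), 'wrist_force': array([-0.021 ,  0.1454,  0.5441]), 'moment': array([ 0.0102, -0.0119,  0.0024]), 'gripper_force': 0.0, 'gripper_width': 0.9984888598821292}
top [ 0.3837 -0.0354  1.3027] [[-0.0032 -0.9929  0.1188]
 [-1.      0.0027 -0.0048]
 [ 0.0045 -0.1188 -0.9929]] 446.13337921626396 0.012926921455441304
scene [ 1.5967 -0.4373  0.7674] [[ 0.3367  0.5033 -0.7958]
 [ 0.9413 -0.2017  0.2707]
 [-0.0242 -0.8402 -0.5417]] 449.48259841647126 -0.13933571682816703
```

View pics/top0.png

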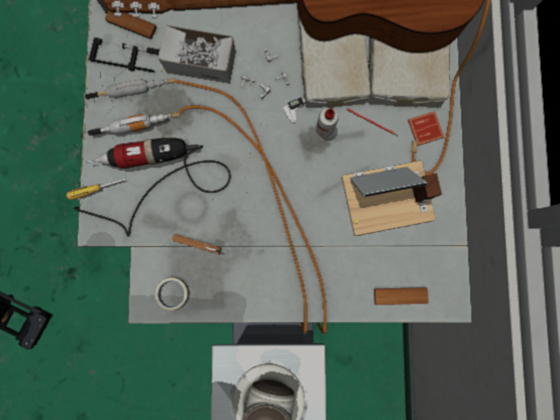

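View pics/scene0.png

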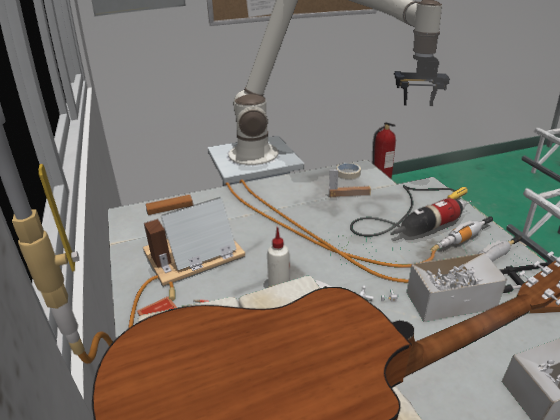

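Top view: jig centred about (390,198), its post at (427,187), plate raised with front edge near (388,185). The square is at (198,243) with its blade end to the right (~220,250), the tape roll at (171,293), the block at (401,296) and the glue bottle at (328,122). Scene view: the jig is at left centre and the square stands at (348,187), blade at its left.

Run:
```python
from h import *
c=dict(np.load("top0.npz")); P,D,o=cloud(c); f=c["frame"]; hsv=cv2.cvtColor(f,cv2.COLOR_BGR2HSV)
def roi(u0,u1,v0,v1):
    m=np.zeros(f.shape[:2],bool); m[v0:v1,u0:u1]=1; return m
print("bench z",np.median(P[250:280,350:380,2]),np.std(P[250:280,350:380,2]))
J=roi(335,450,155,242)
for nm,(u,v) in dict(base=(390,220),post=(432,187),plate=(388,182),stock=(190,241)).items():
    print(nm,hsv[v,u],P[v,u])
def rays(m,z):
    d=D[m]; return o+d*((z-o[2])/d[:,2])[:,None]
# base by depth
wood=J&(hsv[...,1]>60)&(hsv[...,2]>140)&(hsv[...,0]<28)
q=rays(wood,0.018); n,lab,st,ce=cv2.connectedComponentsWithStats(wood.astype(np.uint8)); print(st)
k=1+np.argmax(st[1:,4]); q=rays(lab==k,0.018); 
r=cv2.minAreaRect((q[:,:2]*1000).astype(np.float32)); print("base",r,cv2.boxPoints(r))
post=J&(P[...,2]>.12)&(P[...,2]<.14)&(hsv[...,2]<110); 
post=J&(hsv[...,2]<110)&roi(408,445,168,205)&(P[...,2]>.122)
q=rays(post,.13);r=cv2.minAreaRect((q[:,:2]*1000).astype(np.float32)); print("post",post.sum(),r)
# square
S=roi(165,228,228,260)
m=S&(P[...,2]>.015)
q=P[m]; print("sq",m.sum(),q.min(0),q.max(0))
st_=S&(P[...,2]>.017)&(P[...,2]<.033); q=rays(st_,.025); r=cv2.minAreaRect((q[:,:2]*1000).astype(np.float32));print("stock",st_.sum(),r)
sm=S&(hsv[...,1]>90)&(hsv[...,0]<20); q=rays(sm,.025); r=cv2.minAreaRect((q[:,:2]*1000).astype(np.float32));print("stock col",sm.sum(),r)
b=S&(P[...,2]>.06); print("blade",P[b])
# plate
pl=J&(hsv[...,1]<60)&(P[...,2]>.04)&(P[...,2]<.2); q=P[pl]; print(pl.sum(),q.min(0),q.max(0))
c0=q.mean(0);U,s,V=np.linalg.svd(q-c0);print("plate normal",V[2],s,c0)
cv2.imwrite("pics/crops.png",np.hstack([cv2.resize(f[155:245,335:450],None,fx=4,fy=4)[:360],cv2.resize(f[225:265,160:240],None,fx=4,fy=4)[:,:].copy() if 0 else cv2.copyMakeBorder(cv2.resize(f[225:265,160:240],None,fx=4,fy=4),0,200,0,0,0)]))
```

```text
bench z 0.0008437951919570974 0.06136116137307723
base [ 17  96 184] [ 0.5031 -0.3507  0.0187]
post [ 11 143  80] [ 0.5805 -0.4377  0.1307]
plate [ 84  12 107] [ 0.5971 -0.3248  0.1155]
stock [ 13 142 133] [0.4437 0.2235 0.029 ]
[[     0      0    560    420 232722]
 [   395    161     30     16    203]
 [   365    168     19      6     61]
 [   342    174     93     61   2214]]
base ((569.6372680664062, -347.5401611328125), (178.40866088867188, 238.06185913085938), 10.653371810913086) [[ 459.9656 -247.0518]
 [ 503.9754 -481.0103]
 [ 679.309  -448.0285]
 [ 635.2992 -214.07  ]]
post 467 ((581.7892456054688, -416.0880126953125), (59.88552474975586, 83.943359375), 11.190143585205078)
sq 359 [ 0.3837 -0.0354  0.0176] [0.4642 0.2778 1.3027]
stock 320 ((436.54736328125, 208.67184448242188), (141.51162719726562, 20.020092010498047), 73.37395477294922)
stock col 288 ((436.2919921875, 207.8873291015625), (137.74700927734375, 19.54274559020996), 73.59374237060547)
blade [[ 0.3837 -0.0354  1.3027]
 [ 0.3837 -0.0354  1.3027]
 [ 0.3837 -0.0354  1.3027]
 [ 0.3837 -0.0354  1.3027]
 [ 0.3837 -0.0354
[... 184 characters left out ...]
.1611  0.0957]
 [ 0.4215  0.1579  0.099 ]
 [ 0.4215  0.1555  0.0973]
 [ 0.4215  0.1526  0.0986]
 [ 0.3837 -0.0354  1.3027]
 [ 0.3837 -0.0354  1.3027]
 [ 0.4187  0.1549  0.1007]
 [ 0.4189  0.153   0.0957]
 [ 0.4188  0.15    0.0982]
 [ 0.4188  0.1473  0.098 ]
 [ 0.4189  0.145   0.0952]
 [ 0.4194  0.1451  0.0762]
 [ 0.4161  0.1473  0.0977]
 [ 0.4161  0.1443  0.1   ]
 [ 0.4162  0.1426  0.0929]
 [ 0.4166  0.142   0.0787]
 [ 0.3837 -0.0354  1.3027]
 [ 0.3837 -0.0354  1.3027]
 [ 0.3837 -0.0354  1.3027]
 [ 0.3837 -0.0354  1.3027]
 [ 0.3837 -0.0354  1.3027]]
1303 [ 0.5513 -0.462   0.0401] [ 0.6514 -0.2388  0.1633]
plate normal [-0.8754 -0.0772 -0.4772] [1.9603 1.5049 0.4373] [ 0.5988 -0.3307  0.1081]
```

View pics/crops.png

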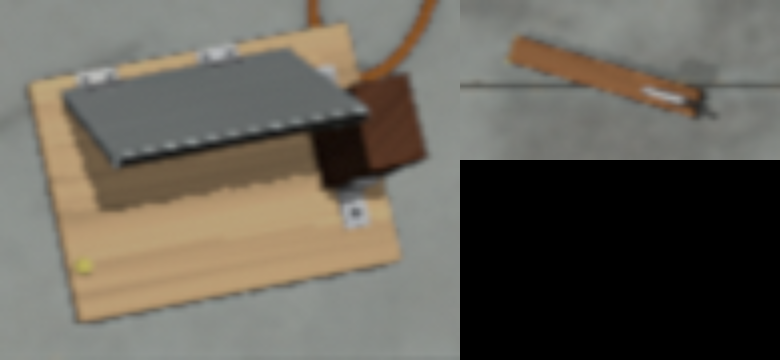

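The crop shows the base clear on three sides, the plate's front edge along (115..365,160..115), and the square's blade at its lower right end. Depth pixels with no reading polluted the post and plate fits, so I'm redoing those.

```bash
cat >> h.py <<'E'
yaw=np.radians(10.65); jx=np.array([np.cos(yaw),np.sin(yaw),0]); jy=np.array([-np.sin(yaw),np.cos(yaw),0]); j0=np.array([.5696,-.3475,0])
def tojig(p): d=np.atleast_2d(p)-j0; return np.c_[d@jx,d@jy,d[:,2]]
E
python3 - <<'E'
from h import *
for n in("top","scene"):
    c=dict(np.load(n+"0.npz")); P,D,o=cloud(c); f=c["frame"]; hsv=cv2.cvtColor(f,cv2.COLOR_BGR2HSV).astype(int)
    ok=c["range_z"]>.1
    q=tojig(P.reshape(-1,3)); ok=ok.ravel()&(np.abs(q[:,0])<.12)&(np.abs(q[:,1])<.15)&(q[:,2]>.005)&(q[:,2]<.25)
    h=hsv.reshape(-1,3)
    dark=ok&(h[:,1]>80)&(h[:,2]<140)&(q[:,2]>.05)
    t=q[dark&(abs(q[:,2]-.13)<.006)]; print(n,"post top",len(t),np.percentile(t,[2,50,98],axis=0) if len(t) else '')
    fc=q[dark&(q[:,2]<.115)]; print(" post sides",len(fc),np.percentile(fc,[2,50,98],axis=0) if len(fc) else '')
    pl=q[ok&(h[:,1]<60)&(q[:,2]>.045)&(q[:,1]>-.06)&(q[:,1]<.09)]
    # z vs x line, robust
    A=pl[:,[0,2]].astype(np.float32); l=cv2.fitLine(A,cv2.DIST_HUBER,0,.002,.002).ravel(); print(" plate",len(pl),l,np.degrees(np.arctan2(l[1],l[0])), np.percentile(pl,[1,50,99],axis=0))
    b=q[ok&(h[:,1]>60)&(h[:,2]>140)&(q[:,2]<.03)]; print(" base",np.percentile(b,[1,50,99],axis=0))
E
```

```text
top post top 296 [[-0.0291 -0.1088  0.1256]
 [-0.0027 -0.091   0.1303]
 [ 0.0278 -0.0736  0.1348]]
 post sides 115 [[-0.0299 -0.0873  0.0528]
 [-0.0123 -0.0732  0.083 ]
 [ 0.0082 -0.0717  0.1138]]
 plate 1051 [ 0.4802 -0.8771  0.0407  0.0975] -61.300247 [[ 0.002  -0.0589  0.0466]
 [ 0.0313  0.0139  0.1146]
 [ 0.0685  0.089   0.1613]]
 base [[-0.0883 -0.1167  0.0128]
 [-0.0442  0.0176  0.0188]
 [ 0.088   0.1175  0.0249]]
scene post top 200 [[-0.0235 -0.1124  0.1251]
 [ 0.0074 -0.0946  0.1295]
 [ 0.0303 -0.0759  0.1321]]
 post sides 354 [[-0.0151 -0.1132  0.052 ]
 [ 0.0281 -0.0992  0.0848]
 [ 0.0326 -0.075   0.114 ]]
 plate 2702 [ 0.478  -0.8783  0.0359  0.1026] -61.44282 [[ 0.0035 -0.0585  0.046 ]
 [ 0.0358  0.0123  0.1027]
 [ 0.0681  0.0881  0.1578]]
 base [[-0.0823 -0.145   0.0074]
 [ 0.0761 -0.0757  0.0166]
 [ 0.1065  0.116   0.0206]]
```

Jig: yaw 10.65°, post face at jig y ≈ −72 mm, plate at about 61°, all consistent with the sizes given. I'll turn the tool so its x is −jig y and its y is −jig x, then travel with the fingers shut.

Call:
{"name": "play_rows", "arguments": {"steps": [{"az": 7.57,"claw": 0},{"az": 7.57,"claw": 0},{"az": 7.57,"claw": 0},{"az": 7.57,"claw": 0},{"az": 7.57,"claw": 0},{"az": 7.57,"claw": 0},{"az": 7.57,"claw": 0},{"dx": 20,"dy": -4,"claw": 0},{"dx": 30,"dy": -6,"claw": 0},{"dx": 40,"dy": -7,"claw": 0},{"dx": 40,"dy": -7,"claw": 0},{"dx": 40,"dy": -7,"claw": 0},{"dx": 40,"dy": -7,"claw": 0},{"dx": 40,"dy": -7,"claw": 0},{"dx": 40,"dy": -7,"claw": 0},{"dx": 40,"dy": -7,"claw": 0},{"dx": 40,"dy": -7,"claw": 0},{"dx": 40,"dy": -7,"claw": 0},{"dx": 40,"dy": -7,"claw": 0},{"dx": 0,"claw": 0}]}}

```text
invalid input at $.steps[0]: expected keys ax, ay, az, dx, dy, dz, claw
```

Call:
{"name": "play_rows", "arguments": {"steps": [{"dx": 30,"dy": -6,"claw": 0},{"dx": 40,"dy": -8,"claw": 0},{"dx": 40,"dy": -8,"claw": 0},{"dx": 40,"dy": -8,"claw": 0},{"dx": 40,"dy": -8,"claw": 0},{"dx": 40,"dy": -8,"claw": 0},{"dx": 40,"dy": -8,"claw": 0},{"dx": 40,"dy": -8,"claw": 0},{"dx": 40,"dy": -8,"claw": 0},{"dx": 30,"dy": -8,"claw": 0},{"dx": 20,"dy": -5,"claw": 0},{"dx": 0,"claw": 0},{"dx": 0,"claw": 0}]}}

```text
invalid input at $.steps[0]: expected keys ax, ay, az, dx, dy, dz, claw
```

```bash
cat > st.py <<'E'
from h import *
s=sense(); R=s["ee_rot"]
print("t",s["time_s"],"jig",tojig(s["tcp_pos"])*1000,"F jig",np.array([s["wrist_force"]@jx,s["wrist_force"]@jy,s["wrist_force"][2]]),"w",s["gripper_width"]*87,"gf",s["gripper_force"])
print("tool in jig\n",np.array([jx,jy,[0,0,1]])@R, s["joints"])
E
python3 st.py
```

```text
t 0.1 jig [[-119.7969  945.5638  235.593 ]] F jig [-0.7764  0.0366  0.5996] w 87.12522167952679 gf 0.0
tool in jig
 [[ 0.7986 -0.6019 -0.0011]
 [-0.6019 -0.7986 -0.0016]
 [ 0.0001  0.0019 -1.    ]] [ 78.4715  22.0852   0.3893  -0.0251 -68.4135 -14.8154]
```

Call:
{"name": "play_rows", "arguments": {"steps": [{"ax": 0,"ay": 0,"az": 7.57,"dx": 0,"dy": 0,"dz": 0,"claw": 0},{"ax": 0,"ay": 0,"az": 7.57,"dx": 0,"dy": 0,"dz": 0,"claw": 0},{"ax": 0,"ay": 0,"az": 7.57,"dx": 0,"dy": 0,"dz": 0,"claw": 0},{"ax": 0,"ay": 0,"az": 7.57,"dx": 0,"dy": 0,"dz": 0,"claw": 0},{"ax": 0,"ay": 0,"az": 7.57,"dx": 0,"dy": 0,"dz": 0,"claw": 0},{"ax": 0,"ay": 0,"az": 7.57,"dx": 0,"dy": 0,"dz": 0,"claw": 0},{"ax": 0,"ay": 0,"az": 7.57,"dx": 0,"dy": 0,"dz": 0,"claw": 0},{"ax": 0,"ay": 0,"az": 0,"dx": 20,"dy": -4,"dz": 0,"claw": 0},{"ax": 0,"ay": 0,"az": 0,"dx": 30,"dy": -6,"dz": 0,"claw": 0},{"ax": 0,"ay": 0,"az": 0,"dx": 40,"dy": -7,"dz": 0,"claw": 0},{"ax": 0,"ay": 0,"az": 0,"dx": 40,"dy": -7,"dz": 0,"claw": 0},{"ax": 0,"ay": 0,"az": 0,"dx": 40,"dy": -7,"dz": 0,"claw": 0},{"ax": 0,"ay": 0,"az": 0,"dx": 40,"dy": -7,"dz": 0,"claw": 0},{"ax": 0,"ay": 0,"az": 0,"dx": 40,"dy": -7,"dz": 0,"claw": 0},{"ax": 0,"ay": 0,"az": 0,"dx": 40,"dy": -7,"dz": 0,"claw": 0},{"ax": 0,"ay": 0,"az": 0,"dx": 40,"dy": -7,"dz": 0,"claw": 0},{"ax": 0,"ay": 0,"az": 0,"dx": 40,"dy": -7,"dz": 0,"claw": 0},{"ax": 0,"ay": 0,"az": 0,"dx": 40,"dy": -7,"dz": 0,"claw": 0},{"ax": 0,"ay": 0,"az": 0,"dx": 40,"dy": -7,"dz": 0,"claw": 0},{"ax": 0,"ay": 0,"az": 0,"dx": 40,"dy": -7,"dz": 0,"claw": 0}]}}

```text
time_s: 2.1
tcp_pos: [0.4535, 0.093, 0.2364]
ee_rot: [[0.185, -0.983, -0.0], [-0.983, -0.185, 0.0], [-0.0, 0.0, -1.0]]
wrist_force: [0.4, 0.4, 0.1]
gripper_width: 0.004
gripper_force: 0.0
```

Call:
{"name": "play_rows", "arguments": {"steps": [{"ax": 0,"ay": 0,"az": 0,"dx": 40,"dy": -7,"dz": 0,"claw": 0},{"ax": 0,"ay": 0,"az": 0,"dx": 40,"dy": -8,"dz": 0,"claw": 0},{"ax": 0,"ay": 0,"az": 0,"dx": 40,"dy": -8,"dz": 0,"claw": 0},{"ax": 0,"ay": 0,"az": 0,"dx": 40,"dy": -8,"dz": 0,"claw": 0},{"ax": 0,"ay": 0,"az": 0,"dx": 40,"dy": -8,"dz": 0,"claw": 0},{"ax": 0,"ay": 0,"az": 0,"dx": 40,"dy": -8,"dz": 0,"claw": 0},{"ax": 0,"ay": 0,"az": 0,"dx": 40,"dy": -8,"dz": 0,"claw": 0},{"ax": 0,"ay": 0,"az": 0,"dx": 40,"dy": -8,"dz": 0,"claw": 0},{"ax": 0,"ay": 0,"az": 0,"dx": 40,"dy": -8,"dz": 0,"claw": 0},{"ax": 0,"ay": 0,"az": 0,"dx": 30,"dy": -8,"dz": 0,"claw": 0},{"ax": 0,"ay": 0,"az": 0,"dx": 20,"dy": -4,"dz": 0,"claw": 0},{"ax": 0,"ay": 0,"az": 0,"dx": 0,"dy": 0,"dz": 0,"claw": 0},{"ax": 0,"ay": 0,"az": 0,"dx": 0,"dy": 0,"dz": 0,"claw": 0}]}}

```text
time_s: 3.4
tcp_pos: [0.6105, -0.2929, 0.2355]
ee_rot: [[0.184, -0.983, -0.002], [-0.983, -0.184, 0.001], [-0.001, 0.002, -1.0]]
wrist_force: [0.2, -0.2, 0.1]
gripper_width: 0.004
gripper_force: 0.0
```

```bash
python3 st.py
```

```text
t 3.4 jig [[ 50.2603  46.1027 235.492 ]] F jig [ 0.1759 -0.1953  0.1138] w 0.32520482759502617 gf 0.0
tool in jig
 [[-0.0006 -1.     -0.0016]
 [-1.      0.0006  0.0012]
 [-0.0012  0.0016 -1.    ]] [-11.9925  27.2755   8.6574  -0.0283 -71.4929  22.6167]
```

Call:
{"name": "play_rows", "arguments": {"steps": [{"ax": 0,"ay": 0,"az": 0,"dx": 13,"dy": 0,"dz": 10,"claw": 0},{"ax": 0,"ay": 0,"az": 0,"dx": 13,"dy": 0,"dz": 20,"claw": 0},{"ax": 0,"ay": 0,"az": 0,"dx": 0,"dy": 0,"dz": 20,"claw": 0},{"ax": 0,"ay": 0,"az": 0,"dx": 0,"dy": 0,"dz": 20,"claw": 0},{"ax": 0,"ay": 0,"az": 0,"dx": 0,"dy": 0,"dz": 16,"claw": 0},{"ax": 0,"ay": 0,"az": 0,"dx": 0,"dy": 5,"dz": 0,"claw": 0},{"ax": 0,"ay": 0,"az": 0,"dx": 0,"dy": 5,"dz": 0,"claw": 0},{"ax": 0,"ay": 0,"az": 0,"dx": 0,"dy": 5,"dz": 0,"claw": 0},{"ax": 0,"ay": 0,"az": 0,"dx": 0,"dy": 4,"dz": 0,"claw": 0},{"ax": 0,"ay": 0,"az": 0,"dx": 0,"dy": 0,"dz": 0,"claw": 0}]}}

```text
time_s: 4.4
tcp_pos: [0.5968, -0.3222, 0.1517]
ee_rot: [[0.185, -0.983, 0.002], [-0.983, -0.185, -0.0], [0.001, -0.001, -1.0]]
wrist_force: [0.1, 1.1, 0.2]
gripper_width: 0.006
gripper_force: 0.0
```

```bash
python3 st.py
```

```text
t 4.4 jig [[ 31.3975  19.7988 151.7453]] F jig [0.3326 1.0339 0.1605] w 0.5590345083706879 gf 0.0
tool in jig
 [[-0.     -1.      0.0014]
 [-1.      0.     -0.0007]
 [ 0.0007 -0.0014 -1.    ]] [-14.738   30.7037   2.0728   0.003  -61.2761  25.3843]
```

Call:
{"name": "play_rows", "arguments": {"steps": [{"ax": 0,"ay": 0,"az": 0,"dx": 0,"dy": 4.2,"dz": 2.6,"claw": 0},{"ax": 0,"ay": 0,"az": 0,"dx": 0,"dy": 4.2,"dz": 2.6,"claw": 0},{"ax": 0,"ay": 0,"az": 0,"dx": 0,"dy": 4.2,"dz": 2.6,"claw": 0},{"ax": 0,"ay": 0,"az": 0,"dx": 0,"dy": 4.2,"dz": 2.6,"claw": 0},{"ax": 0,"ay": 0,"az": 0,"dx": 0,"dy": 4.2,"dz": 2.6,"claw": 0},{"ax": 0,"ay": 0,"az": 0,"dx": 0,"dy": 3.2,"dz": 3,"claw": 0},{"ax": 0,"ay": 0,"az": 0,"dx": 0,"dy": 3.2,"dz": 3,"claw": 0},{"ax": 0,"ay": 0,"az": 0,"dx": 0,"dy": 3.2,"dz": 3,"claw": 0},{"ax": 0,"ay": 0,"az": 0,"dx": 0,"dy": 3.2,"dz": 3,"claw": 0},{"ax": 0,"ay": 0,"az": 0,"dx": 0,"dy": 3.2,"dz": 3,"claw": 0}]}}

```text
time_s: 5.4
tcp_pos: [0.5604, -0.3289, 0.1222]
ee_rot: [[0.185, -0.983, -0.0], [-0.983, -0.185, 0.0], [-0.0, 0.0, -1.0]]
wrist_force: [0.9, -1.0, 1.4]
gripper_width: 0.008
gripper_force: 0.9
```

Call:
{"name": "play_rows", "arguments": {"steps": [{"ax": 0,"ay": 0,"az": 0,"dx": 0,"dy": 2.6,"dz": 3.5,"claw": 0},{"ax": 0,"ay": 0,"az": 0,"dx": 0,"dy": 2.6,"dz": 3.5,"claw": 0},{"ax": 0,"ay": 0,"az": 0,"dx": 0,"dy": 2.6,"dz": 3.5,"claw": 0},{"ax": 0,"ay": 0,"az": 0,"dx": 0,"dy": 2.6,"dz": 3.5,"claw": 0},{"ax": 0,"ay": 0,"az": 0,"dx": 0,"dy": 2.6,"dz": 3.5,"claw": 0},{"ax": 0,"ay": 0,"az": 0,"dx": 0,"dy": 0,"dz": 0,"claw": 0}]}}

```text
time_s: 6.0
tcp_pos: [0.5472, -0.331, 0.1041]
ee_rot: [[0.185, -0.983, -0.001], [-0.983, -0.185, 0.001], [-0.001, 0.001, -1.0]]
wrist_force: [0.1, -0.0, 0.9]
gripper_width: 0.008
gripper_force: 0.0
```

```bash
python3 st.py
```

```text
t 6.0 jig [[-18.9403  20.3008 104.1204]] F jig [ 0.1463 -0.0332  0.87  ] w 0.6964866003737332 gf 0.0
tool in jig
 [[-0.0002 -1.     -0.0012]
 [-1.      0.0002  0.001 ]
 [-0.001   0.0012 -1.    ]] [-16.7134  29.999   -6.8878  -0.0273 -53.1995  27.3679]
```

Call:
{"name": "play_rows", "arguments": {"steps": [{"ax": 0,"ay": 0,"az": 0,"dx": 0,"dy": 2,"dz": 3.9,"claw": 0},{"ax": 0,"ay": 0,"az": 0,"dx": 0,"dy": 2,"dz": 3.9,"claw": 0},{"ax": 0,"ay": 0,"az": 0,"dx": 0,"dy": 2,"dz": 3.9,"claw": 0},{"ax": 0,"ay": 0,"az": 0,"dx": 0,"dy": 2,"dz": 3.9,"claw": 0},{"ax": 0,"ay": 0,"az": 0,"dx": 0,"dy": 2,"dz": 3.9,"claw": 0},{"ax": 0,"ay": 0,"az": 0,"dx": 0,"dy": 1.1,"dz": 3.5,"claw": 0},{"ax": 0,"ay": 0,"az": 0,"dx": 0,"dy": 1.1,"dz": 3.5,"claw": 0},{"ax": 0,"ay": 0,"az": 0,"dx": 0,"dy": 1.1,"dz": 3.5,"claw": 0},{"ax": 0,"ay": 0,"az": 0,"dx": 0,"dy": 1.1,"dz": 3.5,"claw": 0},{"ax": 0,"ay": 0,"az": 0,"dx": 0,"dy": 1.1,"dz": 3.5,"claw": 0},{"ax": 0,"ay": 0,"az": 0,"dx": 0,"dy": 1.1,"dz": 3.5,"claw": 0},{"ax": 0,"ay": 0,"az": 0,"dx": 0,"dy": 0.4,"dz": 2.5,"claw": 0},{"ax": 0,"ay": 0,"az": 0,"dx": 0,"dy": 0.4,"dz": 2.5,"claw": 0},{"ax": 0,"ay": 0,"az": 0,"dx": 0,"dy": 0.4,"dz": 2.5,"claw": 0},{"ax": 0,"ay": 0,"az": 0,"dx": 0,"dy": 0.4,"dz": 2.5,"claw": 0},{"ax": 0,"ay": 0,"az": 0,"dx": 0,"dy": 0,"dz": 2,"claw": 0},{"ax": 0,"ay": 0,"az": 0,"dx": 0,"dy": 0,"dz": 2,"claw": 0},{"ax": 0,"ay": 0,"az": 0,"dx": 0,"dy": 0,"dz": 1.5,"claw": 0},{"ax": 0,"ay": 0,"az": 0,"dx": 0,"dy": 0,"dz": 1.5,"claw": 0},{"ax": 0,"ay": 0,"az": 0,"dx": 0,"dy": 0,"dz": 0,"claw": 0}]}}

```text
time_s: 8.0
tcp_pos: [0.5301, -0.3345, 0.0473]
ee_rot: [[0.185, -0.983, 0.0], [-0.983, -0.185, 0.0], [-0.0, -0.0, -1.0]]
wrist_force: [-0.0, 0.5, -0.5]
gripper_width: 0.007
gripper_force: 0.0
```

```bash
python3 st.py
```

```text
t 8.0 jig [[-36.386   20.0511  47.2556]] F jig [ 0.0773  0.4769 -0.546 ] w 0.593005236206539 gf 0.0002508611780172032
tool in jig
 [[ 0.0002 -1.      0.0001]
 [-1.     -0.0002  0.0001]
 [-0.0001 -0.0001 -1.    ]] [-17.4877  32.7518 -11.8063  -0.0134 -45.4375  28.1582]
```

Call:
{"name": "play_rows", "arguments": {"steps": [{"ax": 0,"ay": 0,"az": 0,"dx": 0,"dy": 0,"dz": 1,"claw": 0},{"ax": 0,"ay": 0,"az": 0,"dx": 0,"dy": 0,"dz": 1,"claw": 0},{"ax": 0,"ay": 0,"az": 0,"dx": 0,"dy": 0,"dz": 1,"claw": 0},{"ax": 0,"ay": 0,"az": 0,"dx": 0,"dy": 0,"dz": 1,"claw": 0},{"ax": 0,"ay": 0,"az": 0,"dx": 0,"dy": 0,"dz": 1,"claw": 0},{"ax": 0,"ay": 0,"az": 0,"dx": 0,"dy": 0,"dz": 0,"claw": 0}]}}

```text
time_s: 8.6
tcp_pos: [0.5301, -0.3346, 0.0425]
ee_rot: [[0.185, -0.983, 0.0], [-0.983, -0.185, -0.0], [0.0, -0.0, -1.0]]
wrist_force: [-2.0, -0.5, 0.3]
gripper_width: 0.008
gripper_force: 0.5
```

```bash
python3 st.py
python3 - <<'E'
from h import *
c=capture("scene"); P,D,o=cloud(c)
cv2.imwrite("pics/s1.png",cv2.resize(c["frame"][180:300,110:310],None,fx=4,fy=4))
E
```

```text
t 8.6 jig [[-36.4362  19.9647  42.5138]] F jig [-2.0217 -0.0895  0.3003] w 0.7183745979690279 gf 0.5204681216901008
tool in jig
 [[ 0.0003 -1.      0.0001]
 [-1.     -0.0003 -0.0001]
 [ 0.0001 -0.0001 -1.    ]] [-17.4923  33.0985 -12.0175   0.0009 -44.8781  28.1563]
```

View pics/s1.png

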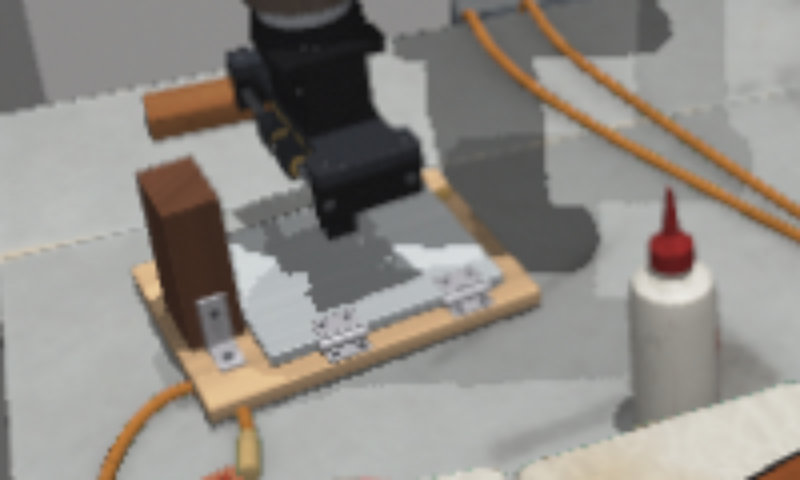

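The plate lies almost flat with the fingertips at (340,225) on it. I'll press on until the force rises.

Call:
{"name": "play_rows", "arguments": {"steps": [{"ax": 0,"ay": 0,"az": 0,"dx": 0,"dy": 0,"dz": 0.5,"claw": 0},{"ax": 0,"ay": 0,"az": 0,"dx": 0,"dy": 0,"dz": 0.5,"claw": 0},{"ax": 0,"ay": 0,"az": 0,"dx": 0,"dy": 0,"dz": 0.5,"claw": 0},{"ax": 0,"ay": 0,"az": 0,"dx": 0,"dy": 0,"dz": 0.5,"claw": 0},{"ax": 0,"ay": 0,"az": 0,"dx": 0,"dy": 0,"dz": 0,"claw": 0},{"ax": 0,"ay": 0,"az": 0,"dx": 0,"dy": 0,"dz": 0,"claw": 0}]}}

```text
time_s: 9.25
tcp_pos: [0.5301, -0.3346, 0.0424]
ee_rot: [[0.186, -0.983, 0.0], [-0.983, -0.186, -0.001], [0.001, -0.0, -1.0]]
wrist_force: [-3.3, 2.5, 10.2]
gripper_width: 0.005
gripper_force: 5.1
```

```bash
python3 st.py
```

```text
t 9.25 jig [[-36.4272  19.9405  42.3867]] F jig [-2.8264  3.0662 10.1679] w 0.46756497911932143 gf 5.08896648301743
tool in jig
 [[ 0.0009 -1.      0.0001]
 [-1.     -0.0009 -0.0006]
 [ 0.0006 -0.0001 -1.    ]] [-17.4817  33.1006 -12.0514   0.0366 -44.8246  28.1588]
```

Call:
{"name": "play_rows", "arguments": {"steps": [{"ax": 0,"ay": 0,"az": 0,"dx": 0,"dy": 0,"dz": -10,"claw": 0},{"ax": 0,"ay": 0,"az": 0,"dx": 0,"dy": 0,"dz": -30,"claw": 0},{"ax": 0,"ay": 0,"az": 0,"dx": 0,"dy": 0,"dz": -40,"claw": 87},{"ax": 0,"ay": 0,"az": 0,"dx": -20,"dy": 0,"dz": -30,"claw": 87},{"ax": 0,"ay": 0,"az": 0,"dx": -35,"dy": 0,"dz": -12,"claw": 87},{"ax": 0,"ay": 0,"az": 0,"dx": -40,"dy": -2,"dz": 0,"claw": 87},{"ax": 0,"ay": 0,"az": 0,"dx": -40,"dy": -2,"dz": 0,"claw": 87},{"ax": 0,"ay": 0,"az": 0,"dx": -40,"dy": -2,"dz": 0,"claw": 87},{"ax": 0,"ay": 0,"az": 0,"dx": -40,"dy": -2,"dz": 0,"claw": 87},{"ax": 0,"ay": 0,"az": 0,"dx": -40,"dy": -2,"dz": 0,"claw": 87},{"ax": 0,"ay": 0,"az": 0,"dx": -40,"dy": -2,"dz": 0,"claw": 87},{"ax": 0,"ay": 0,"az": 0,"dx": -40,"dy": -2,"dz": 0,"claw": 87},{"ax": 0,"ay": 0,"az": 0,"dx": -40,"dy": -1,"dz": 0,"claw": 87},{"ax": 0,"ay": 0,"az": 0,"dx": -40,"dy": 0,"dz": 0,"claw": 87},{"ax": 0,"ay": 0,"az": 0,"dx": -40,"dy": 0,"dz": 0,"claw": 87},{"ax": 0,"ay": 0,"az": 0,"dx": -40,"dy": 0,"dz": 0,"claw": 87},{"ax": 0,"ay": 0,"az": 0,"dx": -40,"dy": 0,"dz": 0,"claw": 87},{"ax": 0,"ay": 0,"az": 0,"dx": -29,"dy": 0,"dz": 0,"claw": 87},{"ax": 0,"ay": 0,"az": 0,"dx": 0,"dy": 0,"dz": 0,"claw": 87}]}}

```text
time_s: 11.15
tcp_pos: [0.4404, 0.2257, 0.1629]
ee_rot: [[0.189, -0.982, 0.002], [-0.982, -0.189, 0.002], [-0.001, -0.002, -1.0]]
wrist_force: [-0.4, -0.9, -0.8]
gripper_width: 1.001
gripper_force: 0.0
```

Call:
{"name": "play_rows", "arguments": {"steps": [{"ax": 0,"ay": 0,"az": 6.8,"dx": 0,"dy": 0,"dz": 0,"claw": 87},{"ax": 0,"ay": 0,"az": 6.8,"dx": 0,"dy": 0,"dz": 0,"claw": 87},{"ax": 0,"ay": 0,"az": 6.8,"dx": 0,"dy": 0,"dz": 0,"claw": 87},{"ax": 0,"ay": 0,"az": 6.8,"dx": 0,"dy": 0,"dz": 0,"claw": 87},{"ax": 0,"ay": 0,"az": 0,"dx": 0,"dy": 0,"dz": 0,"claw": 87},{"ax": 0,"ay": 0,"az": 0,"dx": 0,"dy": 0,"dz": 0,"claw": 87}]}}

```text
time_s: 11.75
tcp_pos: [0.4405, 0.222, 0.1626]
ee_rot: [[-0.283, -0.959, 0.0], [-0.959, 0.283, 0.0], [-0.0, -0.0, -1.0]]
wrist_force: [-0.9, -0.5, 0.9]
gripper_width: 0.998
gripper_force: 0.0
```

```bash
python3 st.py
python3 - <<'E'
from h import *
c=capture("wrist"); np.savez("w1.npz",**c); P,D,o=cloud(c); cv2.imwrite("pics/w1.png",c["frame"])
t=capture("top"); P,D,o=cloud(t);q=tojig(P.reshape(-1,3)); ok=(t["range_z"].ravel()>.1)&(abs(q[:,0])<.07)&(q[:,1]>-.06)&(q[:,1]<.09); print("plate z by x",[(x,np.median(q[ok&(abs(q[:,0]-x)<.01),2])) for x in(-.06,-.03,0,.03,.06)])
E
```

```text
t 11.75 jig [[-21.6143 583.5415 162.6029]] F jig [-0.9357 -0.3465  0.8525] w 86.85452422977292 gf 0.0
tool in jig
 [[-0.4552 -0.8904  0.0001]
 [-0.8904  0.4552  0.0001]
 [-0.0002 -0.     -1.    ]] [ 45.645   13.3813 -23.8303  -0.0049 -52.7798 -62.0706]
plate z by x [(-0.06, np.float64(0.028906514041645792)), (-0.03, np.float64(0.02883482840694984)), (0, np.float64(0.028829610985486087)), (0.03, np.float64(0.02908088960853028)), (0.06, np.float64(0.029089168791298192))]
```

View pics/w1.png

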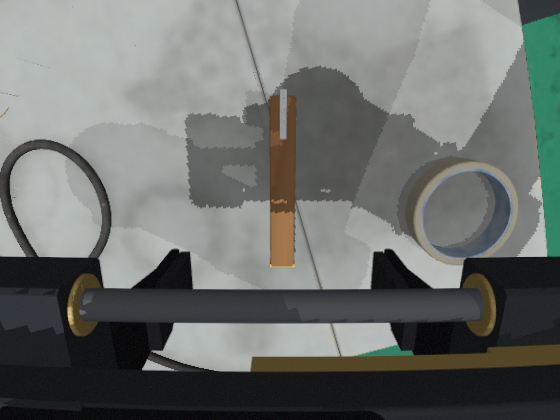

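The plate is flat at 28–29 mm all over. The wrist view shows the stock upright at columns 270–296, centred between the fingers, with the blade end on top at (283,92). Checking it in the tool frame.

Run:
```python
from h import *
c=dict(np.load("w1.npz")); P,D,o=cloud(c); s=sense(); R=s["ee_rot"]; p=s["tcp_pos"]
hsv=cv2.cvtColor(c["frame"],cv2.COLOR_BGR2HSV)
m=(hsv[...,1]>100)&(hsv[...,0]<20); m[:80]=0;m[275:]=0;m[:,:255]=0;m[:,310:]=0
n,l,st,ce=cv2.connectedComponentsWithStats(m.astype(np.uint8)); k=1+np.argmax(st[1:,4]); m=l==k
zz=P[m][:,2]; print(np.median(zz))
q=o+D[m]*((.025-o[2])/D[m][:,2])[:,None]
q=(q-p)@R
r=cv2.minAreaRect((q[:,:2]*1000).astype(np.float32)); print(r, np.percentile(q*1000,[1,50,99],axis=0))
```

```text
0.02477252113695702
((16.74871826171875, 1.0006885528564453), (136.28297424316406, 19.694364547729492), 0.10217519104480743) [[-50.4585  -8.3524 137.5955]
 [ 17.9797   1.0994 137.6071]
 [ 83.4276  10.599  137.6191]]
```

Call:
{"name": "play_rows", "arguments": {"steps": [{"ax": 0,"ay": 0,"az": 0,"dx": 2,"dy": 1,"dz": 10,"claw": 87},{"ax": 0,"ay": 0,"az": 0,"dx": 0,"dy": 0,"dz": 25,"claw": 87},{"ax": 0,"ay": 0,"az": 0,"dx": 0,"dy": 0,"dz": 25,"claw": 87},{"ax": 0,"ay": 0,"az": 0,"dx": 0,"dy": 0,"dz": 25,"claw": 87},{"ax": 0,"ay": 0,"az": 0,"dx": 0,"dy": 0,"dz": 25,"claw": 87},{"ax": 0,"ay": 0,"az": 0,"dx": 0,"dy": 0,"dz": 15,"claw": 87},{"ax": 0,"ay": 0,"az": 0,"dx": 0,"dy": 0,"dz": 10,"claw": 87},{"ax": 0,"ay": 0,"az": 0,"dx": 0,"dy": 0,"dz": 5,"claw": 87},{"ax": 0,"ay": 0,"az": 0,"dx": 0,"dy": 0,"dz": 3,"claw": 87},{"ax": 0,"ay": 0,"az": 0,"dx": 0,"dy": 0,"dz": 0,"claw": 60},{"ax": 0,"ay": 0,"az": 0,"dx": 0,"dy": 0,"dz": 0,"claw": 40},{"ax": 0,"ay": 0,"az": 0,"dx": 0,"dy": 0,"dz": 0,"claw": 30},{"ax": 0,"ay": 0,"az": 0,"dx": 0,"dy": 0,"dz": 0,"claw": 22},{"ax": 0,"ay": 0,"az": 0,"dx": 0,"dy": 0,"dz": 0,"claw": 10},{"ax": 0,"ay": 0,"az": 0,"dx": 0,"dy": 0,"dz": 0,"claw": 0},{"ax": 0,"ay": 0,"az": 0,"dx": 0,"dy": 0,"dz": 0,"claw": 0},{"ax": 0,"ay": 0,"az": 0,"dx": 0,"dy": 0,"dz": 0,"claw": 0},{"ax": 0,"ay": 0,"az": 0,"dx": 0,"dy": 0,"dz": 0,"claw": 0}]}}

```text
time_s: 13.65
tcp_pos: [0.4389, 0.2208, 0.0195]
ee_rot: [[-0.285, -0.959, -0.0], [-0.959, 0.285, -0.0], [0.0, 0.0, -1.0]]
wrist_force: [-0.8, -0.6, 0.2]
gripper_width: 0.262
gripper_force: 0.0
```

```bash
python3 st.py
```

```text
t 13.65 jig [[-23.4438 582.6478  19.5134]] F jig [-0.8907 -0.4862  0.1626] w 22.77250845521069 gf 0.0
tool in jig
 [[-0.4569 -0.8895 -0.0001]
 [-0.8895  0.4569 -0.0001]
 [ 0.0001  0.0001 -1.    ]] [ 45.6863  25.4462 -32.8149  -0.0008 -31.7453 -62.222 ]
```

Still closing, so I'll wait and then lift.

Call:
{"name": "play_rows", "arguments": {"steps": [{"ax": 0,"ay": 0,"az": 0,"dx": 0,"dy": 0,"dz": 0,"claw": 0},{"ax": 0,"ay": 0,"az": 0,"dx": 0,"dy": 0,"dz": 0,"claw": 0},{"ax": 0,"ay": 0,"az": 0,"dx": 0,"dy": 0,"dz": 0,"claw": 0},{"ax": 0,"ay": 0,"az": 0,"dx": 0,"dy": 0,"dz": 0,"claw": 0},{"ax": 0,"ay": 0,"az": 0,"dx": 0,"dy": 0,"dz": 0,"claw": 0}]}}

```text
time_s: 14.15
tcp_pos: [0.4391, 0.2209, 0.0196]
ee_rot: [[-0.285, -0.959, 0.0], [-0.959, 0.285, 0.0], [-0.0, -0.0, -1.0]]
wrist_force: [1.7, 0.2, 0.3]
gripper_width: 0.228
gripper_force: 30.0
```

```bash
python3 st.py
```

```text
t 14.15 jig [[-23.2047 582.7529  19.5924]] F jig [ 1.6759 -0.1542  0.292 ] w 19.809684544130874 gf 29.97444748878479
tool in jig
 [[-0.4568 -0.8896  0.0004]
 [-0.8896  0.4568  0.0002]
 [-0.0004 -0.0003 -1.    ]] [ 45.6833  25.4443 -32.8025   0.0092 -31.7268 -62.2214]
```

Call:
{"name": "play_rows", "arguments": {"steps": [{"ax": 0,"ay": 0,"az": 0,"dx": 0,"dy": 0,"dz": -5,"claw": 0},{"ax": 0,"ay": 0,"az": 0,"dx": 0,"dy": 0,"dz": -10,"claw": 0},{"ax": 0,"ay": 0,"az": 0,"dx": 0,"dy": 0,"dz": -20,"claw": 0},{"ax": 0,"ay": 0,"az": 0,"dx": 0,"dy": 0,"dz": -25,"claw": 0},{"ax": 0,"ay": 0,"az": 0,"dx": 0,"dy": 0,"dz": -25,"claw": 0},{"ax": 0,"ay": 0,"az": 0,"dx": 0,"dy": 0,"dz": -20,"claw": 0},{"ax": 0,"ay": 0,"az": 0,"dx": 0,"dy": 0,"dz": -15,"claw": 0},{"ax": 0,"ay": 0,"az": -3.2,"dx": 0,"dy": 0,"dz": 0,"claw": 0},{"ax": 0,"ay": 0,"az": -4,"dx": 0,"dy": 0,"dz": 0,"claw": 0},{"ax": 0,"ay": 0,"az": -4,"dx": 0,"dy": 0,"dz": 0,"claw": 0},{"ax": 0,"ay": 0,"az": -4,"dx": 0,"dy": 0,"dz": 0,"claw": 0},{"ax": 0,"ay": 0,"az": -4,"dx": 0,"dy": 0,"dz": 0,"claw": 0},{"ax": 0,"ay": 0,"az": -4,"dx": 0,"dy": 0,"dz": 0,"claw": 0},{"ax": 0,"ay": 0,"az": -4,"dx": 0,"dy": 0,"dz": 0,"claw": 0},{"ax": 0,"ay": 0,"az": 0,"dx": 0,"dy": 0,"dz": 0,"claw": 0}]}}

```text
time_s: 15.65
tcp_pos: [0.4382, 0.2204, 0.1397]
ee_rot: [[0.185, -0.983, -0.001], [-0.983, -0.185, -0.0], [0.0, 0.001, -1.0]]
wrist_force: [0.1, 0.4, -3.5]
gripper_width: 0.229
gripper_force: 30.0
```

Call:
{"name": "play_rows", "arguments": {"steps": [{"ax": 0,"ay": 0,"az": 0,"dx": 15,"dy": -1,"dz": 0,"claw": 0},{"ax": 0,"ay": 0,"az": 0,"dx": 25,"dy": -1,"dz": 0,"claw": 0},{"ax": 0,"ay": 0,"az": 0,"dx": 30,"dy": -1,"dz": 0,"claw": 0},{"ax": 0,"ay": 0,"az": 0,"dx": 30,"dy": -1,"dz": 0,"claw": 0},{"ax": 0,"ay": 0,"az": 0,"dx": 30,"dy": -1,"dz": 0,"claw": 0},{"ax": 0,"ay": 0,"az": 0,"dx": 30,"dy": -1,"dz": 0,"claw": 0},{"ax": 0,"ay": 0,"az": 0,"dx": 30,"dy": -1,"dz": 0,"claw": 0},{"ax": 0,"ay": 0,"az": 0,"dx": 30,"dy": -1,"dz": 0,"claw": 0},{"ax": 0,"ay": 0,"az": 0,"dx": 30,"dy": -1,"dz": 0,"claw": 0},{"ax": 0,"ay": 0,"az": 0,"dx": 30,"dy": -1,"dz": 0,"claw": 0},{"ax": 0,"ay": 0,"az": 0,"dx": 30,"dy": -1,"dz": 0,"claw": 0},{"ax": 0,"ay": 0,"az": 0,"dx": 30,"dy": -1,"dz": 0,"claw": 0},{"ax": 0,"ay": 0,"az": 0,"dx": 30,"dy": -1,"dz": 0,"claw": 0},{"ax": 0,"ay": 0,"az": 0,"dx": 30,"dy": -2,"dz": 0,"claw": 0},{"ax": 0,"ay": 0,"az": 0,"dx": 30,"dy": -2,"dz": 0,"claw": 0},{"ax": 0,"ay": 0,"az": 0,"dx": 30,"dy": -2,"dz": 0,"claw": 0},{"ax": 0,"ay": 0,"az": 0,"dx": 30,"dy": -2,"dz": 0,"claw": 0},{"ax": 0,"ay": 0,"az": 0,"dx": 20,"dy": -1,"dz": 0,"claw": 0},{"ax": 0,"ay": 0,"az": 0,"dx": 0,"dy": 0,"dz": 0,"claw": 0},{"ax": 0,"ay": 0,"az": 0,"dx": 0,"dy": 0,"dz": 0,"claw": 0}]}}

```text
time_s: 17.65
tcp_pos: [0.5537, -0.2768, 0.1389]
ee_rot: [[0.183, -0.983, -0.002], [-0.983, -0.183, 0.001], [-0.001, 0.002, -1.0]]
wrist_force: [0.1, 0.3, -3.5]
gripper_width: 0.227
gripper_force: 30.0
```

```bash
python3 st.py
python3 - <<'E'
from h import *
for n in("wrist","scene"):
    c=capture(n); np.savez(n+"2.npz",**c); cv2.imwrite(f"pics/{n}2.png",c["frame"] if n=="wrist" else cv2.resize(c["frame"][150:300,110:310],None,fx=4,fy=4))
E
```

```text
t 17.65 jig [[ -2.5855  72.4286 138.8869]] F jig [ 0.1968  0.3095 -3.5294] w 19.71406017231112 gf 29.970830976963043
tool in jig
 [[-0.0023 -1.     -0.0018]
 [-1.      0.0023  0.0014]
 [-0.0014  0.0018 -1.    ]] [-11.6178  26.1819  -7.8556  -0.0411 -56.0886  22.1564]
```

View pics/wrist2.png

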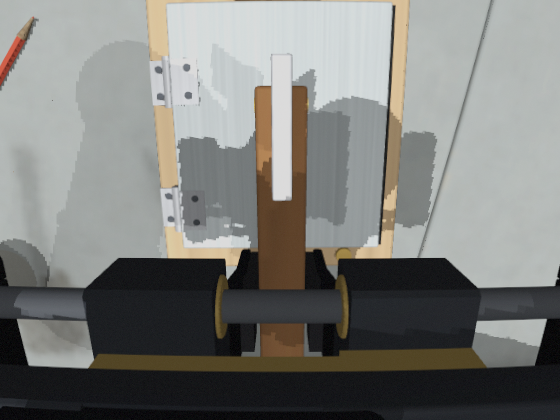

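The square is held straight, with its stock at columns 257–307 and its blade at 272–293. I'll check the pitch in the grip and the heel position by depth.

Run:
```python
from h import *
c=dict(np.load("wrist2.npz")); P,D,o=cloud(c); s=sense(); R=s["ee_rot"]; p=s["tcp_pos"]
q=(P-p)@R*1000
hsv=cv2.cvtColor(c["frame"],cv2.COLOR_BGR2HSV)
M=np.zeros(hsv.shape[:2],bool); M[45:245,245:315]=1; M&=(c["range_z"]>.05)
st=M&(hsv[...,1]>90)&(q[...,2]<30); a=q[st]
print("stock",len(a),np.percentile(a,[1,50,99],axis=0)); 
m=a[:,2]<10; print("pitch deg",np.degrees(np.polyfit(a[m,0],a[m,2],1)[0]),"yaw",np.degrees(np.polyfit(a[m,0],a[m,1],1)[0]))
bl=M&(q[...,2]<-50)&(hsv[...,1]<40); b=q[bl]; print("blade",len(b),np.percentile(b,[1,50,99],axis=0),"pitch",np.degrees(np.polyfit(b[:,0],b[:,2],1)[0]),"yaw",np.degrees(np.polyfit(b[:,0],b[:,1],1)[0]))
# stock edges: yaw by mid of left/right
pts=[]
for v in range(100,240,5):
    u=np.where(st[v,245:315])[0]+245
    if len(u)>5:
        d=np.array([D[v,u[0]],D[v,u[-1]]])@R; oo=(o-p)@R; zt=np.median(a[m,2])/1000
        x=oo+d*((zt-oo[2])/d[:,2])[:,None]; pts.append(x.mean(0)*1000)
pts=np.array(pts); print("mid line yaw",np.degrees(np.polyfit(pts[:,0],pts[:,1],1)[0]),pts[:,1].mean())
```

```text
stock 5450 [[21.7943 -8.3676 -6.0069]
 [49.4557  0.8614 -4.5307]
 [83.1426 10.8744 -2.9019]]
pitch deg -0.7985732244272272 yaw -0.19661294964423567
blade 2990 [[ 58.0472  -0.3876 -76.9274]
 [ 72.532    1.4879 -75.4797]
 [ 85.0697   3.4497 -74.0133]] pitch 0.1965164916379246 yaw 0.051547986839053386
mid line yaw -0.02146424344597613 1.2708245348133862
```

Call:
{"name": "play_rows", "arguments": {"steps": [{"ax": 0,"ay": 0,"az": 0,"dx": 15,"dy": -2.5,"dz": 0,"claw": 0},{"ax": 0,"ay": 0,"az": 0,"dx": 20,"dy": 0,"dz": 10,"claw": 0},{"ax": 0,"ay": 0,"az": 0,"dx": 10,"dy": 0,"dz": 15,"claw": 0},{"ax": 0,"ay": 0,"az": 0,"dx": 4,"dy": 0,"dz": 15,"claw": 0},{"ax": 0,"ay": 0,"az": 0,"dx": 0,"dy": 0,"dz": 15,"claw": 0},{"ax": 0,"ay": 0,"az": 0,"dx": 0,"dy": 0,"dz": 12,"claw": 0},{"ax": 0,"ay": 0,"az": 0,"dx": 0,"dy": 0,"dz": 8,"claw": 0},{"ax": 0,"ay": 0,"az": 0,"dx": 0,"dy": 0,"dz": 5,"claw": 0},{"ax": 0,"ay": 0,"az": 0,"dx": 0,"dy": 0,"dz": 4,"claw": 0},{"ax": 0,"ay": 0,"az": 0,"dx": 0,"dy": 0,"dz": 3,"claw": 0},{"ax": 0,"ay": 0,"az": 0,"dx": 0,"dy": 0,"dz": 0,"claw": 0},{"ax": 0,"ay": 0,"az": 0,"dx": 0,"dy": 0,"dz": 0,"claw": 0}]}}

```text
time_s: 18.95
tcp_pos: [0.5668, -0.324, 0.0531]
ee_rot: [[0.185, -0.983, 0.001], [-0.983, -0.185, -0.0], [0.001, -0.001, -1.0]]
wrist_force: [0.4, -0.3, -3.1]
gripper_width: 0.229
gripper_force: 30.0
```

```bash
python3 st.py
python3 - <<'E'
from h import *
c=capture("wrist"); np.savez("w3.npz",**c); cv2.imwrite("pics/w3.png",c["frame"])
c=capture("top"); np.savez("t3.npz",**c)
E
```

```text
t 18.95 jig [[ 1.5428 23.5821 53.057 ]] F jig [ 0.3717 -0.3614 -3.1417] w 19.915117605950506 gf 29.970970451831818
tool in jig
 [[ 0.0005 -1.      0.0008]
 [-1.     -0.0005 -0.0005]
 [ 0.0005 -0.0008 -1.    ]] [-15.5869  34.3357  -7.5412   0.0092 -48.069   26.2592]
```

View pics/w3.png

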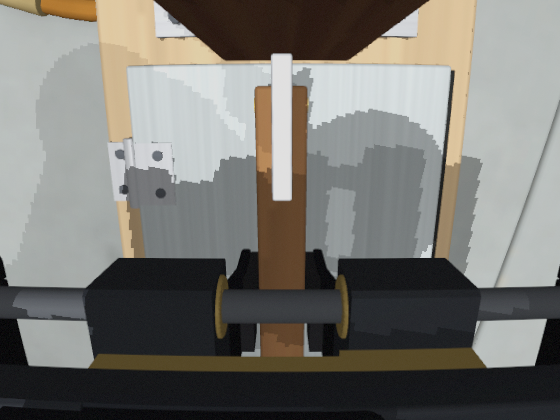

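The post foot is at row ~58, columns ~222–337, with the blade at 272–293 close to its middle. Measuring the offset and yaw in the tool frame.

Run:
```python
from h import *
c=dict(np.load("w3.npz")); P,D,o=cloud(c); s=sense(); R=s["ee_rot"]; p=s["tcp_pos"]
q=(P-p)@R*1000; hsv=cv2.cvtColor(c["frame"],cv2.COLOR_BGR2HSV)
M=(c["range_z"]>.05)&(hsv[...,2]<70); M[70:]=0; M[:,:140]=0; M[:,430:]=0
a=q[M]; a=a[(abs(a[:,0]-97)<12)]
print("post face",len(a),np.percentile(a,[1,50,99],axis=0))
oo=(o-p)@R*1000
for v in (4,10,20,30,40,50):
    u=np.where(M[v])[0]
    if len(u)<10: continue
    d=np.array([D[v,u[0]],D[v,u[-1]]])@R
    x=oo+d*((np.median(a[:,0])-oo[0])/d[:,0])[:,None]; print(v,u[0],u[-1],x[:,1],x[:,1].mean(),x[0,2])
m=abs(a[:,1])>5
A=np.c_[a[m,1],a[m,2],np.ones(m.sum())]; k=np.linalg.lstsq(A,a[m,0],rcond=None)[0]; print("yaw,pitch deg",np.degrees(k[:2]),k[2])
M2=(c["range_z"]>.05)&(hsv[...,1]<40)&(hsv[...,2]>150); M2[45:205]&=True; M2[:45]=0;M2[205:]=0;M2[:,:265]=0;M2[:,300:]=0
b=q[M2&(q[...,2]<-50)]; print("blade y",np.percentile(b,[1,50,99],axis=0))
# plate right/left & front edge line for yaw: black strip
K=(hsv[...,2]<60)&(q[...,2]>5)&(q[...,2]<40); K[:75]=0;K[250:]=0;K[:,:430]=0;K[:,470:]=0
e=q[K]; print("strip yaw",len(e),np.degrees(np.polyfit(e[:,0],e[:,1],1)[0]),np.median(e[:,1]))
t=dict(np.load("t3.npz"));
```

```text
post face 11736 [[ 96.4869 -24.9685 -64.4305]
 [ 96.8691   2.9652 -41.7994]
 [ 97.2722  30.6363  25.4025]]
4 160 421 [-25.3329  30.9179] 2.7924782026588293 -61.96982212137797
10 166 413 [-25.5575  30.9319] 2.687161995645438 -56.90887088048488
20 178 400 [-25.4908  31.031 ] 2.770098127307188 -46.944761146892986
30 190 387 [-25.3952  31.1401] 2.8724390600629626 -34.52536628727724
40 202 373 [-25.2589  30.94  ] 2.840548020838799 -18.59345972582534
50 213 359 [-25.4425  30.6518] 2.6046118331226147 2.5824462831403707
yaw,pitch deg [ 0.0705 -0.0437] 96.8421918559059
blade y [[ 57.1481  -1.0931 -77.3446]
 [ 71.4671   0.7679 -75.8675]
 [ 84.1334   2.7458 -74.4271]]
strip yaw 449 -0.05536499136378685 79.05128980348307
```

Call:
{"name": "play_rows", "arguments": {"steps": [{"ax": 0,"ay": 0,"az": 0,"dx": 3,"dy": 1.6,"dz": 1,"claw": 0},{"ax": 0,"ay": 0,"az": 0,"dx": 3,"dy": 0,"dz": 1,"claw": 0},{"ax": 0,"ay": 0,"az": 0,"dx": 2,"dy": 0,"dz": 1,"claw": 0},{"ax": 0,"ay": 0,"az": 0,"dx": 0,"dy": 0,"dz": 1,"claw": 0},{"ax": 0,"ay": 0,"az": 0,"dx": 0,"dy": 0,"dz": 0.5,"claw": 0},{"ax": 0,"ay": 0,"az": 0,"dx": 0,"dy": 0,"dz": 0.5,"claw": 0},{"ax": 0,"ay": 0,"az": 0,"dx": 0,"dy": 0,"dz": 0,"claw": 0},{"ax": 0,"ay": 0,"az": 0,"dx": 0,"dy": 0,"dz": 0,"claw": 0}]}}

```text
time_s: 19.85
tcp_pos: [0.5664, -0.3322, 0.0477]
ee_rot: [[0.185, -0.983, 0.0], [-0.983, -0.185, -0.0], [0.0, -0.0, -1.0]]
wrist_force: [-1.0, -0.6, -2.5]
gripper_width: 0.225
gripper_force: 30.0
```

```bash
python3 st.py
```

```text
t 19.85 jig [[-0.3153 15.6196 47.7447]] F jig [-1.1267 -0.3883 -2.4556] w 19.546531502605664 gf 29.97270494699478
tool in jig
 [[ 0.0003 -1.      0.0002]
 [-1.     -0.0003 -0.0002]
 [ 0.0002 -0.0002 -1.    ]] [-16.3045  35.0114  -7.1437   0.009  -47.8305  26.9685]
```

Call:
{"name": "play_rows", "arguments": {"steps": [{"ax": 0,"ay": 0,"az": 0,"dx": 0,"dy": 0,"dz": 0.5,"claw": 0},{"ax": 0,"ay": 0,"az": 0,"dx": 0,"dy": 0,"dz": 0.5,"claw": 0},{"ax": 0,"ay": 0,"az": 0,"dx": 0,"dy": 0,"dz": 0.5,"claw": 0},{"ax": 0,"ay": 0,"az": 0,"dx": 0,"dy": 0,"dz": 0,"claw": 0},{"ax": 0,"ay": 0,"az": 0,"dx": 0,"dy": 0,"dz": 0,"claw": 0}]}}

```text
time_s: 20.35
tcp_pos: [0.5664, -0.3322, 0.0476]
ee_rot: [[0.186, -0.983, 0.0], [-0.983, -0.186, -0.001], [0.001, -0.0, -1.0]]
wrist_force: [-2.7, 2.7, 6.1]
gripper_width: 0.231
gripper_force: 30.0
```

```bash
python3 st.py
```

```text
t 20.35 jig [[-0.3368 15.6299 47.5724]] F jig [-2.1511  3.1145  6.0882] w 20.076947603728875 gf 29.98067557811737
tool in jig
 [[ 0.0008 -1.      0.0001]
 [-1.     -0.0008 -0.0006]
 [ 0.0006 -0.0001 -1.    ]] [-16.2958  35.0165  -7.1746   0.0347 -47.7864  26.9685]
```

Down ~9 N on the plate including the weight. Now sliding toward the post.

Call:
{"name": "play_rows", "arguments": {"steps": [{"ax": 0,"ay": 0,"az": 0,"dx": 0.7,"dy": 0,"dz": 0,"claw": 0},{"ax": 0,"ay": 0,"az": 0,"dx": 0.7,"dy": 0,"dz": 0,"claw": 0},{"ax": 0,"ay": 0,"az": 0,"dx": 0.7,"dy": 0,"dz": 0,"claw": 0},{"ax": 0,"ay": 0,"az": 0,"dx": 0.7,"dy": 0,"dz": 0,"claw": 0},{"ax": 0,"ay": 0,"az": 0,"dx": 0.7,"dy": 0,"dz": 0,"claw": 0},{"ax": 0,"ay": 0,"az": 0,"dx": 0.5,"dy": 0,"dz": 0,"claw": 0},{"ax": 0,"ay": 0,"az": 0,"dx": 0,"dy": 0,"dz": 0,"claw": 0},{"ax": 0,"ay": 0,"az": 0,"dx": 0,"dy": 0,"dz": 0,"claw": 0}]}}

```text
time_s: 21.15
tcp_pos: [0.5674, -0.3347, 0.0476]
ee_rot: [[0.186, -0.983, 0.0], [-0.983, -0.186, 0.001], [-0.001, -0.001, -1.0]]
wrist_force: [-1.8, 7.0, 7.2]
gripper_width: 0.226
gripper_force: 30.0
```

```bash
python3 st.py
```

```text
t 21.15 jig [[ 0.1743 12.9581 47.5948]] F jig [-0.5035  7.2473  7.194 ] w 19.66003772674592 gf 29.980809688568115
tool in jig
 [[ 0.001  -1.      0.0005]
 [-1.     -0.001   0.0009]
 [-0.0009 -0.0005 -1.    ]] [-16.528   35.1981  -6.7565  -0.081  -48.0421  27.2867]
```

Call:
{"name": "play_rows", "arguments": {"steps": [{"ax": 0,"ay": 0,"az": 0,"dx": 0.5,"dy": 0,"dz": 0,"claw": 0},{"ax": 0,"ay": 0,"az": 0,"dx": 0.5,"dy": 0,"dz": 0,"claw": 0},{"ax": 0,"ay": 0,"az": 0,"dx": 0.5,"dy": 0,"dz": 0,"claw": 0},{"ax": 0,"ay": 0,"az": 0,"dx": 0.5,"dy": 0,"dz": 0,"claw": 0},{"ax": 0,"ay": 0,"az": 0,"dx": 0,"dy": 0,"dz": 0,"claw": 0},{"ax": 0,"ay": 0,"az": 0,"dx": 0,"dy": 0,"dz": 0,"claw": 0}]}}

```text
time_s: 21.75
tcp_pos: [0.568, -0.3367, 0.0476]
ee_rot: [[0.186, -0.983, 0.001], [-0.983, -0.186, 0.001], [-0.001, -0.001, -1.0]]
wrist_force: [-1.9, 8.0, 7.0]
gripper_width: 0.226
gripper_force: 30.0
```

```bash
python3 st.py
```

```text
t 21.75 jig [[ 0.4183 10.944  47.6044]] F jig [-0.3833  8.2053  7.038 ] w 19.657730797545984 gf 29.98000144958496
tool in jig
 [[ 0.0011 -1.      0.001 ]
 [-1.     -0.0011  0.0007]
 [-0.0007 -0.001  -1.    ]] [-16.6802  35.3053  -6.5342  -0.0864 -48.1291  27.4499]
```

Call:
{"name": "play_rows", "arguments": {"steps": [{"ax": 0,"ay": 0,"az": 0,"dx": 0.5,"dy": 0,"dz": 0,"claw": 0},{"ax": 0,"ay": 0,"az": 0,"dx": 0.5,"dy": 0,"dz": 0,"claw": 0},{"ax": 0,"ay": 0,"az": 0,"dx": 0.5,"dy": 0,"dz": 0,"claw": 0},{"ax": 0,"ay": 0,"az": 0,"dx": 0.5,"dy": 0,"dz": 0,"claw": 0},{"ax": 0,"ay": 0,"az": 0,"dx": 0,"dy": 0,"dz": 0,"claw": 0},{"ax": 0,"ay": 0,"az": 0,"dx": 0,"dy": 0,"dz": 0,"claw": 0}]}}

```text
time_s: 22.35
tcp_pos: [0.568, -0.3367, 0.0476]
ee_rot: [[0.186, -0.983, -0.001], [-0.983, -0.186, 0.003], [-0.003, -0.0, -1.0]]
wrist_force: [-1.9, 12.9, 9.5]
gripper_width: 0.226
gripper_force: 30.0
```

```bash
python3 st.py
```

```text
t 22.35 jig [[ 0.4007 10.8664 47.5688]] F jig [ 0.4978 13.0445  9.5217] w 19.65707667534002 gf 29.983700215816498
tool in jig
 [[ 0.0011 -1.      0.0001]
 [-1.     -0.0011  0.0034]
 [-0.0034 -0.0001 -1.    ]] [-16.7377  35.3663  -6.3604  -0.2342 -48.3577  27.6068]
```

Call:
{"name": "play_rows", "arguments": {"steps": [{"ax": 0,"ay": 0,"az": 0,"dx": 0.6,"dy": 0,"dz": 0,"claw": 0},{"ax": 0,"ay": 0,"az": 0,"dx": 0.6,"dy": 0,"dz": 0,"claw": 0},{"ax": 0,"ay": 0,"az": 0,"dx": 0.6,"dy": 0,"dz": 0,"claw": 0},{"ax": 0,"ay": 0,"az": 0,"dx": 0.6,"dy": 0,"dz": 0,"claw": 0},{"ax": 0,"ay": 0,"az": 0,"dx": 0.6,"dy": 0,"dz": 0,"claw": 0},{"ax": 0,"ay": 0,"az": 0,"dx": 0,"dy": 0,"dz": 0,"claw": 0},{"ax": 0,"ay": 0,"az": 0,"dx": 0,"dy": 0,"dz": 0,"claw": 0}]}}

```text
time_s: 23.05
tcp_pos: [0.568, -0.3369, 0.0476]
ee_rot: [[0.186, -0.983, -0.003], [-0.982, -0.186, 0.007], [-0.007, 0.001, -1.0]]
wrist_force: [-3.9, 22.4, 12.2]
gripper_width: 0.227
gripper_force: 30.0
```

```bash
python3 st.py
```

```text
t 23.05 jig [[ 0.3731 10.6798 47.5716]] F jig [ 0.3049 22.7754 12.1969] w 19.73441405246429 gf 30.00434249639511
tool in jig
 [[ 0.0014 -1.     -0.0012]
 [-1.     -0.0014  0.0073]
 [-0.0073  0.0012 -1.    ]] [-16.8277  35.4563  -6.0963  -0.4482 -48.703   27.8522]
```

Call:
{"name": "play_rows", "arguments": {"steps": [{"ax": 0,"ay": 0.2,"az": 0,"dx": 0,"dy": 0,"dz": -0.4,"claw": 0},{"ax": 0,"ay": 0.2,"az": 0,"dx": 0.4,"dy": 0,"dz": -0.3,"claw": 0},{"ax": 0,"ay": 0,"az": 0,"dx": 0.4,"dy": 0,"dz": 0,"claw": 0},{"ax": 0,"ay": 0,"az": 0,"dx": 0.4,"dy": 0,"dz": 0,"claw": 0},{"ax": 0,"ay": 0,"az": 0,"dx": 0,"dy": 0,"dz": 0,"claw": 0},{"ax": 0,"ay": 0,"az": 0,"dx": 0,"dy": 0,"dz": 0,"claw": 0}]}}

```text
time_s: 23.65
tcp_pos: [0.568, -0.337, 0.0476]
ee_rot: [[0.186, -0.983, -0.002], [-0.983, -0.186, 0.002], [-0.002, 0.002, -1.0]]
wrist_force: [-3.4, 24.7, 11.7]
gripper_width: 0.227
gripper_force: 30.0
```

```bash
python3 st.py
python3 - <<'E'
from h import *
c=capture("wrist"); np.savez("w4.npz",**c); P,D,o=cloud(c); s=sense()
hsv=cv2.cvtColor(c["frame"],cv2.COLOR_BGR2HSV); q=tojig(P.reshape(-1,3)).reshape(P.shape)*1000
M=c["range_z"]>.05; M[:45]=0; M[245:]=0; M[:,:245]=0; M[:,315:]=0
a=q[M&(hsv[...,1]>90)&(abs(q[...,2]-53)<6)]; b=q[M&(hsv[...,1]<50)&(abs(q[...,2]-124)<6)]
print("stock top z vs y: deg",np.degrees(np.polyfit(a[:,1],a[:,2],1)[0]),np.median(a,0)); print("blade top deg",np.degrees(np.polyfit(b[:,1],b[:,2],1)[0]),np.percentile(b,[1,50,99],axis=0))
print("moment",s["moment"]@jx,s["moment"]@jy)
E
```

```text
t 23.65 jig [[ 0.3633 10.652  47.5881]] F jig [ 1.1886 24.9112 11.6534] w 19.761431073162917 gf 30.00661700963974
tool in jig
 [[ 0.0011 -1.     -0.0017]
 [-1.     -0.0011  0.0021]
 [-0.0021  0.0017 -1.    ]] [-16.7041  35.3861  -6.3744  -0.0817 -48.3833  27.47  ]
stock top z vs y: deg 0.005436809959683057 [  0.9675 -38.9336  52.6878]
blade top deg -0.34617767287097917 [[ -2.3971 -73.1196 122.1704]
 [ -0.4217 -60.272  123.7675]
 [  1.5639 -45.881  125.2564]]
moment 7.480629586502811 -0.6902681683363523
```

Call:
{"name": "play_rows", "arguments": {"steps": [{"ax": 0,"ay": 0.05,"az": 0,"dx": 0,"dy": 0,"dz": -0.4,"claw": 0},{"ax": 0,"ay": 0.05,"az": 0,"dx": 0.4,"dy": 0,"dz": -0.4,"claw": 0},{"ax": 0,"ay": 0,"az": 0,"dx": 0.4,"dy": 0,"dz": 0,"claw": 0},{"ax": 0,"ay": 0,"az": 0,"dx": 0,"dy": 0,"dz": 0,"claw": 0},{"ax": 0,"ay": 0,"az": 0,"dx": 0,"dy": 0,"dz": 0,"claw": 0},{"ax": 0,"ay": 0,"az": 0,"dx": 0,"dy": 0,"dz": 0,"claw": 0},{"ax": 0,"ay": 0,"az": 0,"dx": 0,"dy": 0,"dz": 0,"claw": 0}]}}

```text
time_s: 24.4
tcp_pos: [0.568, -0.337, 0.0476]
ee_rot: [[0.186, -0.983, -0.002], [-0.983, -0.186, 0.001], [-0.002, 0.002, -1.0]]
wrist_force: [-2.2, 27.2, 9.7]
gripper_width: 0.227
gripper_force: 30.0
```

```bash
python3 st.py
```

```text
t 24.4 jig [[ 0.3344 10.6329 47.5904]] F jig [ 2.8679 27.1738  9.6644] w 19.78944012684271 gf 30.006690323352814
tool in jig
 [[ 0.0008 -1.     -0.0022]
 [-1.     -0.0008  0.0017]
 [-0.0017  0.0022 -1.    ]] [-16.6915  35.386   -6.3912  -0.0367 -48.377   27.4124]
```

Call:
{"name": "play_rows", "arguments": {"steps": [{"ax": 0,"ay": 0,"az": 0,"dx": 0.2,"dy": 0,"dz": -0.2,"claw": 0},{"ax": 0,"ay": 0,"az": 0,"dx": 0,"dy": 0,"dz": 0,"claw": 0},{"ax": 0,"ay": 0,"az": 0,"dx": 0,"dy": 0,"dz": 0,"claw": 0},{"ax": 0,"ay": 0,"az": 0,"dx": 0,"dy": 0,"dz": 0,"claw": 0},{"ax": 0,"ay": 0,"az": 0,"dx": 0,"dy": 0,"dz": 0,"claw": 0},{"ax": 0,"ay": 0,"az": 0,"dx": 0,"dy": 0,"dz": 0,"claw": 0},{"ax": 0,"ay": 0,"az": 0,"dx": 0,"dy": 0,"dz": 0,"claw": 0},{"ax": 0,"ay": 0,"az": 0,"dx": 0,"dy": 0,"dz": 0,"claw": 0}]}}

```text
time_s: 25.2
tcp_pos: [0.5679, -0.337, 0.0476]
ee_rot: [[0.186, -0.983, -0.003], [-0.983, -0.186, 0.002], [-0.002, 0.002, -1.0]]
wrist_force: [-2.3, 27.2, 9.0]
gripper_width: 0.227
gripper_force: 30.0
```

```bash
python3 st.py
python3 - <<'E'
from h import *
c=capture("scene"); a=cv2.resize(c["frame"][180:300,110:230],(400,400)); w=capture("wrist")["frame"]
cv2.imwrite("pics/f.png",np.hstack([a,cv2.resize(w[0:280,140:420],(400,400))]))
E
```

```text
t 25.2 jig [[ 0.2915 10.6217 47.5845]] F jig [ 2.7855 27.1903  9.034 ] w 19.759918191256286 gf 30.006740391254425
tool in jig
 [[ 0.0008 -1.     -0.0023]
 [-1.     -0.0008  0.002 ]
 [-0.002   0.0023 -1.    ]] [-16.7001  35.392   -6.3734  -0.0541 -48.4051  27.4311]
```

View pics/f.png

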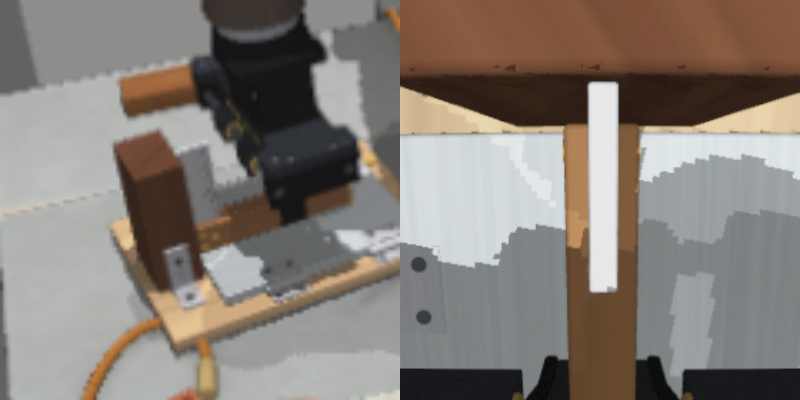

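The blade, at column 603, stands against the post near its middle at ~601. The stock is flat on the plate and the forces are steady. Handing in.

```bash
python3 -c "
from station import *
print(finish_job())"
```

```text
the job is handed in; nothing more can be done
None
```

The plate is down flat, and the square is still gripped and held in the corner with about 9 N down at the wrist plus its own weight of about 3 N; the sideways push reads 27 N at the wrist, so I estimate about 20 N on the post after plate friction, and I handed the job in with the forces steady, but no verdict came back.

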